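# Put the missing spring back on the food press

## Robot

A 6-joint arm with a two-finger parallel gripper is mounted at the origin on a cart in front of the work surface, level with it; the furniture and walls round the work are solid. World frame = base frame: x ahead of the robot, y to its left, z up, the work surface at z = 0. Lengths are in m, angles in rad, forces in N, time in s.
With the tool pointing down it reaches from about 0.275 to 0.85 m from the base axis. Payload 19 kg.
Tool frame: the origin (TCP) lies midway between the tips of the shut fingers; the grasp point (between the pads) lies 19 mm behind it (manip.grip_point_offset is the distance from the TCP to the grasp point, in m); z points along the fingers, x is the direction in which the jaws open and shut, and the axes are right-handed (so a half turn about z gives the same grasp; the last joint's range is limited). The gripper opens to 85 mm and grips with 20 to 120 N. Pads are 22 mm wide; open, the fingers measure 114 mm over their backs; the gripper's body (76 mm by 85 mm) begins 54 mm behind the grasp point. The pads swing forward as they close: fully open they stand 13 mm farther back than shut.
Start: joints at [1.194, 0.15, 1.437, -0, 1.554, -0.134], TCP at [0.138, 0.558, 0.199] pointing down, gripper open.
Joint ranges: [-2.8, 2.8], [-0.68, 2.1], [0.12, 2.68], [-1.39, 4.53], [0.16, 2.79], [-2.81, 2.81]. Speed limits (rad/s): [1.89, 1.89, 2.22, 3.01, 3.01, 3.01].

## Interface

Orientations are given as [roll, pitch, yaw] about the fixed x, y, z axes, in that order (R = Rz(yaw) Ry(pitch) Rx(roll)).
In Python, from station import status, optics, ticket, nets, manip gives the robot as it stands. The module is installed in compiled form; this text tells all that it offers.
- The arm moves only by the tool arm_command, never from a script. Its argument "motion" is a list of rows, each an object with "grip": the finger opening in m, from 0 to 0.0854; "linear": the shift along the world's x, y, z in m, a list of three; "turn": the turn, a rotation vector about the world's x, y, z in rad, a list of three. A call has 1 to 8 rows; each row is the pose to reach, as a shift and turn from the pose commanded when the call began; what a row does not reach only later rows make up. A row lasts 1/10 s, in which the tool goes at most 50 mm and 8.59 degrees, less where a joint would pass 70% of its speed; a pose out of reach is approached as far as the arm can. A call with a gripper value outside its range is refused whole. The fingers move at their own pace and stop on an object; "squeeze" is the grip in N (left out, the last holds). Time passes only in rows, so rows that repeat a pose let the fingers close. It gives the time, the measured TCP pose, the force and the opening at its end, in the units of the state.
- status.get_state(): the state, without advancing time (a new reading comes with each control period).
- optics.camera(name): name is "side" or "top"; returns (picture, depth): 384x512x3 uint8, red, green, blue; 384x512 float32, m along the optical axis (not along the pixel's ray), 0 where there is no reading.
- optics.camera_params(name): a dict with "intrinsics" (3x3 intrinsics, pixels), "dist_coeffs" ([k1, k2, p1, p2, k3] as OpenCV has them; the pictures are not rectified), "camera_from_world" (4x4, takes a point from world to camera coordinates). Camera axes: x right, y down, z forward; pixel columns grow to the right and rows downward; lengths in m; the calibration is good to about 2 mm. A picture is of the moment at which its call begins. camera_params takes no time and is no camera call.
- ticket.hand_in(): hands the job in, once; it reports no verdict.
Trained networks look in the newest picture that a camera, given by its name, has taken for a name from the list of things; names that differ only in an ending like _2 or _b are one class to them, and where a whole thing is asked for, a point or a joint stands for the part that bears it (a point fixed in the world has none). Each returns a list of dicts, best first, with "p" (0 to 1); they miss things now and then, are a little off and sometimes report something else, mostly with a low value. They report only what shows in the picture. A call takes as long as a camera call. They do not tell look-alikes from the thing itself.
- nets.spot_in(camera, query): "rect" ([centre column, centre row, width, height] in pixels, round what is visible of it).
- nets.regions_of(camera, query): "mask" (384x512 bool, what is visible of it) and "rect" ([centre column, centre row, width, height] in pixels, round what is visible of it).
- nets.landmark_of(camera, query): "position" ([column, row] in pixels: a listed point, or the origin of a listed thing).
The state is a dict: "time": time; "joint_positions": joint angles; "joint_vel": joint speeds; "joint_torque": joint torques, N m; "tcp_pos": TCP position; "tcp_rot": TCP orientation; "wrist_force": force on the tool from outside, world axes, zero at the start; "ft_torque": the same for the moment, N m; "opening": finger opening in m.
Only numpy, scipy, OpenCV 4.12 (cv2) and the standard library are available. Lean on these libraries where they do the work, as an engineer would, in place of code of your own. Each camera call takes 0.05 s, during which the arm holds its last target.

## Task

The small two-rod food press on the worktop is being put back together: one rod already carries its brass spring, the other is bare. Of the three loose springs take the one that matches the fitted spring (same width and same height), thread it over the bare rod, twisting it slightly if the coils snag, and leave it standing free and upright, fully down on the round washer at the foot of the rod. Leave the thin spring and the short spring where they stand.

Things in the scene. Friction and masses are not known exactly. Their poses are not given: they have to be found in the camera images.
- coil_spring: the matching loose spring: brass-coloured coil, standing upright on the worktop on a flat closed end; outer diameter 38 mm, bore 29 mm, height 60 mm, wire 4 mm, 40 to 85 g; stiff, it does not give when gripped across its width or pressed. Origin at its middle on the axis, 30 mm above its foot; z along the axis; both ends alike
- bare_rod (a point): foot of the press's bare steel rod, on its axis, on top of the 44 mm washer where the spring must stand, 22 mm above the worktop; z up along the rod. Rod 12 mm thick, 75 mm high above this point, its last 13 mm tapering to a 5 mm tip. The other rod, with fitted spring (38 x 60 mm), stands 130 mm away along -y of this point. The press base, 104 x 194 mm, 20 mm high, does not move
- thin_spring: a thin loose brass spring standing upright on the worktop, 16 mm outer diameter, 60 mm high; its 10 mm bore is too narrow for the rod. Origin at its middle, 30 mm above its foot; z along its axis
- short_spring: a short loose brass spring standing upright on the worktop, 38 mm outer diameter like the right one but only 26 mm high. Origin at its middle, 13 mm above its foot; z along its axis
Mind the look-alikes: they are no part of the job. Leave any purple look-alike of the part that bears bare_rod alone.

How it is judged:
At the end, for the whole second after the job is handed in: The 60 mm high, 38 mm wide spring stands at rest round the bare rod, its axis within 13 mm and 10 degrees of the rod's, its lower end within 6 mm of the washer at the rod's foot (horizontal distance between coil_spring and bare_rod below 0.013 m and z of coil_spring in the frame of bare_rod between 0.024 and 0.036 m and angle between the z axis of coil_spring and the z axis of bare_rod, either way round below 0.17 rad and linear speed of coil_spring below 0.02 m/s); the robot touches nothing.
It fails at once if the thin spring was moved more than 30 mm or knocked over (distance of thin_spring from where it was at the start of the episode above 0.03 m or angle between thin_spring's own z axis and vertical above 0.6 rad).
It fails at once if the short spring was moved more than 30 mm or knocked over (distance of short_spring from where it was at the start of the episode above 0.03 m or angle between short_spring's own z axis and vertical above 0.6 rad).
It also fails if it takes over 38 s, if anything falls off the work surface, if the arm or the gripper's body presses on something with over 40 N, if the wrist force passes 120 N, or if a joint passes its speed limit or range.

## Working session

There is one attempt and no reset: what is moved stays moved. The work goes in short steps, Python scripts to look and compute and a tool call to move; the robot and the scene stay as the last step left them, time stands still between calls to the robot, and variables do not carry over. Pictures are saved under pics/ and viewed, and the job is handed in when it is done.

Besides the shell and the picture viewer there is one more tool, called after ">>>" as name([rows], argument=value, ...), one row to a line, values as JSON. arm_command: Moves the arm, as the interface text tells. Its arguments: {"type":"object","properties":{"motion":{"type":"array"},"squeeze":{"type":"number"}},"required":["motion"]}

```bash
mkdir -p pics; cat > h.py <<'E'
import numpy as np, cv2
from station import status, optics, ticket, nets, manip
def save(n,im): cv2.imwrite('pics/'+n,cv2.cvtColor(im,cv2.COLOR_RGB2BGR))
def cloud(cam,d):
    p=optics.camera_params(cam);K=np.array(p['intrinsics'],float);D=np.array(p['dist_coeffs'],float);T=np.array(p['camera_from_world'],float)
    v,u=np.mgrid[0:d.shape[0],0:d.shape[1]]
    q=cv2.undistortPoints(np.stack([u.ravel(),v.ravel()],1).astype(np.float64)[:,None],K,D)[:,0]
    z=d.ravel();P=np.stack([q[:,0]*z,q[:,1]*z,z],1)
    W=(P-T[:3,3])@T[:3,:3]
    W[z<=0]=np.nan
    return W.reshape(*d.shape,3)
def proj(cam,X):
    p=optics.camera_params(cam);T=np.array(p['camera_from_world'],float)
    r=cv2.Rodrigues(T[:3,:3])[0]
    return cv2.projectPoints(np.array(X,float).reshape(-1,1,3),r,T[:3,3],np.array(p['intrinsics'],float),np.array(p['dist_coeffs'],float))[0][:,0]
E
python3 - <<'E'
from h import *
print(status.get_state(), manip.grip_point_offset)
for c in ['top','side']:
    im,d=optics.camera(c); save(c+'0.png',im); np.save(c+'0.npy',d); np.save(c+'0im.npy',im)
    T=np.array(optics.camera_params(c)['camera_from_world']);print(c,-T[:3,:3].T@T[:3,3],T[2,:3])
    for q in ['coil_spring','bare_rod','thin_spring','short_spring']:
        print(q,[(np.round(r['position']),round(r['p'],2)) for r in nets.landmark_of(c,q)], [(np.round(r['rect']),round(r['p'],2)) for r in nets.spot_in(c,q)])
E
```

```text
{'time': 0.0, 'joint_positions': array([ 1.19399499e+00,  1.50975893e-01,  1.43801680e+00, -5.62613527e-06,
        1.55380452e+00, -1.33987981e-01]), 'joint_vel': array([ 4.85717418e-05, -3.97228797e-04,  1.10641251e-03,  4.30600073e-04,
       -1.32487345e-03,  8.66422749e-04]), 'joint_torque': array([ 2.40357251e-03, -7.13033009e+01, -5.70899069e+01,  1.16722122e-04,
        8.54623737e-03,  3.77582160e-05]), 'tcp_pos': array([0.13815907, 0.55786322, 0.19838833]), 'tcp_rot': array([-3.14143731e+00,  1.19451471e-03,  1.32798316e+00]), 'wrist_force': array([ 0.11139612,  0.46081844, -0.17297343]), 'ft_torque': array([-0.02426195, -0.02344735, -0.018367  ]), 'opening': 0.08535625438370506} 0.0187
top [ 0.46013934 -0.02175646  1.10870387] [ 0.07946575 -0.0051667  -0.99682421]
coil_spring [(array([319., 216.]), 0.6), (array([299., 161.]), 0.27)] []
bare_rod [(array([360., 194.]), 0.77)] [(array([177., 189.,  68.,  77.]), 0.94), (array([373., 177.,  66.,  77.]), 0.71)]
thin_spring [(array([249., 220.]), 0.44)] []
short_spring [(array([297., 162.]), 0.47)] []
side [ 0.34139412 -0.92134757  0.73332748] [ 0.17226311  0.78794706 -0.59115552]
coil_spring [(array([243., 240.]), 0.67), (array([227., 200.]), 0.6)] [(array([245., 243.,  18.,  27.]), 0.65)]
bare_rod [(array([226., 152.]), 0.83), (array([280., 280.]), 0.75)] [(array([245., 154.,  69.,  43.]), 0.88), (array([307., 291.,  98.,  73.]), 0.57)]
thin_spring [(array([230., 200.]), 0.6)] [(array([228., 203.,   4.,  19.]), 0.45)]
short_spring [(array([300., 227.]), 0.75)] [(array([301., 226.,  16.,  14.]), 0.67)]
```

```bash
python3 - <<'E'
import cv2
for c,(x0,x1,y0,y1) in {'top':(120,430,120,260),'side':(180,370,110,340)}.items():
    im=cv2.imread(f'pics/{c}0.png'); s=min(800/(x1-x0),600/(y1-y0)); cv2.imwrite(f'pics/{c}0z.png',cv2.resize(im[y0:y1,x0:x1],None,fx=s*.99,fy=s*.99,interpolation=cv2.INTER_CUBIC))
E
```

```text
(no output)
```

View pics/top0.png

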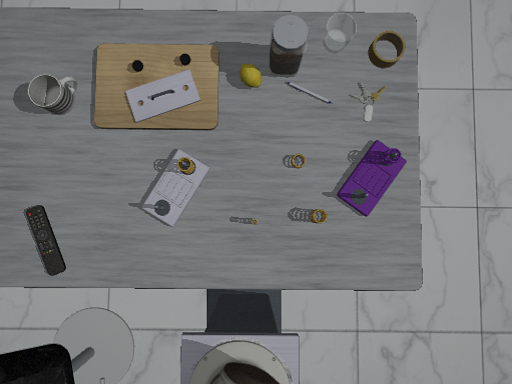

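View pics/side0.png

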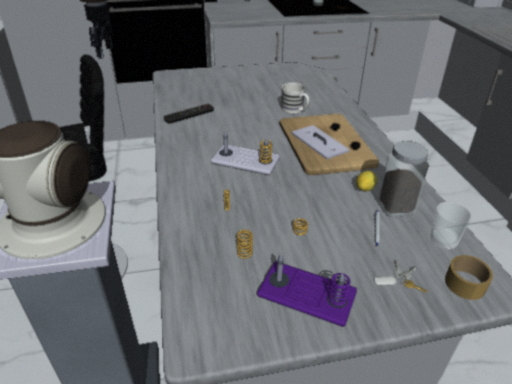

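```bash
ls pics
```

```text
side0.png
side0z.png
top0.png
top0z.png
```

View pics/top0z.png

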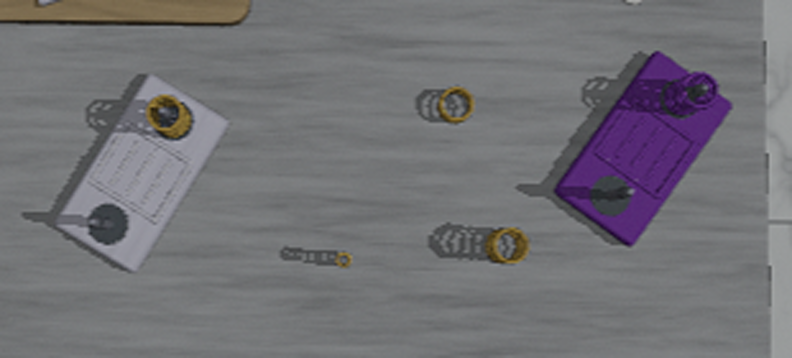

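View pics/side0z.png

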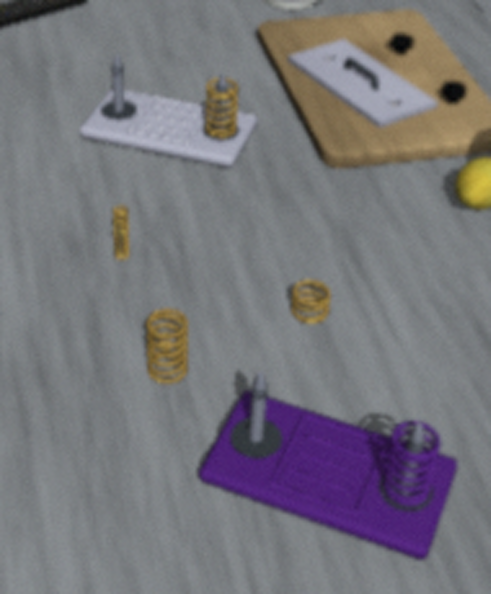

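The white press is the real one; its bare rod and washer are at top (161,208) and side (226,152). The matching spring is at top (318,215) and side (245,243). Next I'll measure them.

```bash
python3 - <<'E'
from h import *
for c in ['top','side']:
    im=np.load(c+'0im.npy');d=np.load(c+'0.npy');W=cloud(c,d)
    K=optics.camera_params(c)['intrinsics'];print(c,K[0][0])
    hsv=cv2.cvtColor(im,cv2.COLOR_RGB2HSV)
    br=((hsv[...,0]>10)&(hsv[...,0]<32)&(hsv[...,1]>120)&(hsv[...,2]>70))
    boxes={'top':{'coil':(300,335,200,230),'short':(285,310,150,172),'thin':(245,265,210,230),'fit':(170,200,150,180)},
     'side':{'coil':(232,258,225,262),'short':(288,312,215,240),'thin':(220,236,185,215),'fit':(255,276,138,168)}}[c]
    for n,(x0,x1,y0,y1) in boxes.items():
        m=np.zeros_like(br);m[y0:y1,x0:x1]=br[y0:y1,x0:x1]
        P=W[m];P=P[~np.isnan(P[:,0])]
        v,u=np.nonzero(m)
        print(n,len(P),'px',u.min(),u.max(),v.min(),v.max(),'med',np.round(np.median(P,0),3),'z',np.round(np.percentile(P[:,2],[2,50,98]),3))
        zt=np.percentile(P[:,2],90);Q=P[P[:,2]>zt-.012]
        print('   top pts lo/hi',np.round(np.percentile(Q,[3,97],axis=0),3).tolist())
    # washer / rod
    box={'top':(140,175,195,222),'side':(212,240,130,165)}[c]
    x0,x1,y0,y1=box
    sub=W[y0:y1,x0:x1];g=hsv[y0:y1,x0:x1,2]
    m=(sub[...,2]>.015)&(sub[...,2]<.03)&(g<110)
    Q=sub[m];print('washer',len(Q),np.round(Q.mean(0),3),np.round(np.percentile(Q,[3,97],axis=0),3).tolist())
    m=(sub[...,2]>.035)
    Q=sub[m];print('rod',len(Q),np.round(np.median(Q,0),3),np.round(Q[np.argsort(-Q[:,2])[:8]],3).tolist())
E
```

```text
top 399.8699692078484
coil 111 px 310 326 209 222 med [ 0.474 -0.206  0.041] z [0.001 0.041 0.062]
   top pts lo/hi [[0.458, -0.22, 0.049], [0.492, -0.189, 0.063]]
short 58 px 292 304 154 167 med [ 0.625 -0.154  0.022] z [0.001 0.022 0.028]
   top pts lo/hi [[0.608, -0.17, 0.016], [0.643, -0.136, 0.028]]
thin 13 px 252 256 219 224 med [ 0.456 -0.033  0.056] z [0.    0.056 0.062]
   top pts lo/hi [[0.451, -0.038, 0.055], [0.464, -0.028, 0.062]]
fit 124 px 178 194 157 173 med [0.601 0.144 0.067] z [0.024 0.067 0.083]
   top pts lo/hi [[0.586, 0.131, 0.071], [0.622, 0.166, 0.084]]
washer 203 [0.492 0.222 0.021] [[0.464, 0.199, 0.016], [0.513, 0.269, 0.026]]
rod 37 [0.492 0.213 0.081] [[0.494, 0.217, 0.099], [0.494, 0.215, 0.097], [0.491, 0.217, 0.096], [0.491, 0.22, 0.095], [0.496, 0.216, 0.094], [0.494, 0.221, 0.094], [0.494, 0.213, 0.093], [0.491, 0.213, 0.093]]
side 428.53088688397156
coil 219 px 237 251 230 257 med [ 0.473 -0.215  0.037] z [-0.001  0.037  0.062]
   top pts lo/hi [[0.456, -0.226, 0.048], [0.488, -0.191, 0.062]]
short 85 px 293 306 219 234 med [ 0.627 -0.166  0.017] z [-0.001  0.017  0.027]
   top pts lo/hi [[0.608, -0.174, 0.016], [0.639, -0.143, 0.028]]
thin 69 px 224 229 191 208 med [ 0.458 -0.04   0.027] z [-0.     0.027  0.06 ]
   top pts lo/hi [[0.452, -0.045, 0.045], [0.462, -0.03, 0.061]]
fit 75 px 260 270 144 162 med [0.604 0.135 0.035] z [0.011 0.035 0.083]
   top pts lo/hi [[0.589, 0.126, 0.076], [0.614, 0.143, 0.083]]
washer 63 [0.491 0.21  0.023] [[0.474, 0.195, 0.02], [0.509, 0.227, 0.028]]
rod 69 [0.492 0.211 0.067] [[0.489, 0.212, 0.099], [0.492, 0.212, 0.098], [0.494, 0.208, 0.097], [0.492, 0.212, 0.095], [0.489, 0.213, 0.094], [0.492, 0.21, 0.093], [0.495, 0.211, 0.092], [0.489, 0.213, 0.091]]
```

>>> arm_command([
  {"grip": 0.085, "linear": [0.015, -0.035, 0], "turn": [0, 0, 0]},
  {"grip": 0.085, "linear": [0.035, -0.08, 0], "turn": [0, 0, 0]},
  {"grip": 0.085, "linear": [0.055, -0.125, 0], "turn": [0, 0, 0]},
  {"grip": 0.085, "linear": [0.075, -0.17, 0], "turn": [0, 0, 0]},
  {"grip": 0.085, "linear": [0.095, -0.215, 0], "turn": [0, 0, 0]},
  {"grip": 0.085, "linear": [0.115, -0.26, 0], "turn": [0, 0, 0]},
  {"grip": 0.085, "linear": [0.135, -0.305, 0], "turn": [0, 0, 0]},
  {"grip": 0.085, "linear": [0.155, -0.35, 0], "turn": [0, 0, 0]},
], squeeze=35)

```text
time: 1.7
tcp_pos: [0.2928, 0.208, 0.1992]
tcp_rot: [3.141, -0.001, 1.328]
wrist_force: [1.3, -0.1, -0.0]
opening: 0.085
```

>>> arm_command([
  {"grip": 0.085, "linear": [0.02, -0.045, 0], "turn": [0, 0, 0]},
  {"grip": 0.085, "linear": [0.04, -0.09, 0], "turn": [0, 0, 0]},
  {"grip": 0.085, "linear": [0.06, -0.135, 0], "turn": [0, 0, 0]},
  {"grip": 0.085, "linear": [0.08, -0.18, 0], "turn": [0, 0, 0]},
  {"grip": 0.085, "linear": [0.1, -0.225, 0], "turn": [0, 0, 0]},
  {"grip": 0.085, "linear": [0.12, -0.27, 0], "turn": [0, 0, 0]},
  {"grip": 0.085, "linear": [0.14, -0.315, 0], "turn": [0, 0, 0]},
  {"grip": 0.085, "linear": [0.155, -0.35, 0], "turn": [0, 0, 0]},
])

```text
time: 2.5
tcp_pos: [0.4481, -0.1429, 0.1989]
tcp_rot: [3.141, 0.0, 1.327]
wrist_force: [0.1, 0.5, 0.4]
opening: 0.0846
```

>>> arm_command([
  {"grip": 0.085, "linear": [0.015, -0.035, 0], "turn": [0, 0, 0]},
  {"grip": 0.085, "linear": [0.026, -0.063, -0.02], "turn": [0, 0, 0]},
  {"grip": 0.085, "linear": [0.026, -0.063, -0.06], "turn": [0, 0, 0]},
  {"grip": 0.085, "linear": [0.026, -0.063, -0.09], "turn": [0, 0, 0]},
  {"grip": 0.085, "linear": [0.026, -0.063, -0.1], "turn": [0, 0, 0]},
  {"grip": 0.085, "linear": [0.026, -0.063, -0.1], "turn": [0, 0, 0]},
])

```text
time: 3.1
tcp_pos: [0.4732, -0.2029, 0.0984]
tcp_rot: [-3.14, -0.0, 1.328]
wrist_force: [-0.2, -0.3, 0.9]
opening: 0.0848
```

```bash
cat > look.py <<'E'
import sys
from h import *
n=sys.argv[1]
out=[]
for c,(x0,x1,y0,y1) in {'top':tuple(map(int,sys.argv[2].split(','))),'side':tuple(map(int,sys.argv[3].split(',')))}.items():
    im,d=optics.camera(c); np.save(f'{c}{n}im.npy',im);np.save(f'{c}{n}.npy',d)
    z=im[y0:y1,x0:x1]; s=395/(x1-x0); z=cv2.resize(z,(395,int((y1-y0)*s)),interpolation=cv2.INTER_CUBIC); out.append(z)
H=max(o.shape[0] for o in out)
save(n+'.png',np.hstack([np.pad(o,((0,H-o.shape[0]),(0,5),(0,0))) for o in out]))
s=status.get_state();print(s['time'],s['tcp_pos'],s['tcp_rot'],s['opening'],s['wrist_force'])
E
python3 look.py a 260,380,150,290 190,300,160,280
```

```text
3.2 [ 0.47426434 -0.20340095  0.10056434] [3.13986333e+00 6.55768924e-04 1.32827965e+00] 0.08478277799114867 [ 0.01218596 -0.00148127  0.17838904]
```

View pics/a.png

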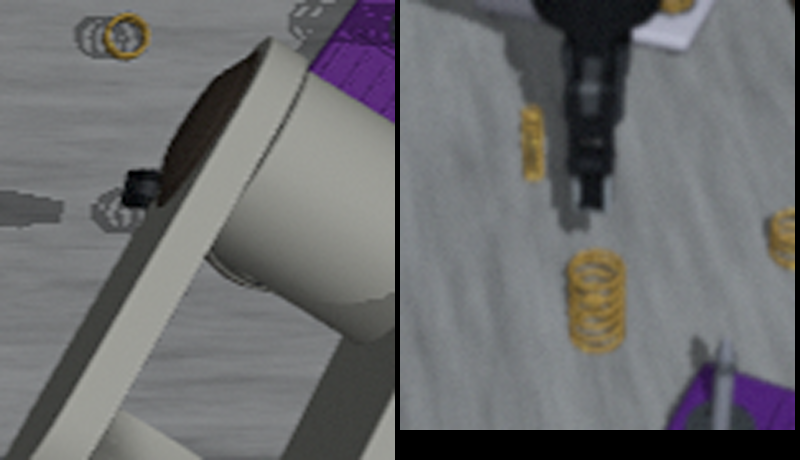

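The side view shows the open gripper in line with the spring, with the spring at crop (597,300). I'll descend and grip.

>>> arm_command([
  {"grip": 0.085, "linear": [0, -0.003, -0.03], "turn": [0, 0, 0]},
  {"grip": 0.085, "linear": [0, -0.003, -0.055], "turn": [0, 0, 0]},
  {"grip": 0.085, "linear": [0, -0.003, -0.072], "turn": [0, 0, 0]},
  {"grip": 0.085, "linear": [0, -0.003, -0.077], "turn": [0, 0, 0]},
  {"grip": 0.085, "linear": [0, -0.003, -0.077], "turn": [0, 0, 0]},
  {"grip": 0.06, "linear": [0, -0.003, -0.077], "turn": [0, 0, 0]},
  {"grip": 0.048, "linear": [0, -0.003, -0.077], "turn": [0, 0, 0]},
  {"grip": 0.042, "linear": [0, -0.003, -0.077], "turn": [0, 0, 0]},
])

```text
time: 4.0
tcp_pos: [0.474, -0.2064, 0.0229]
tcp_rot: [3.14, 0.001, 1.328]
wrist_force: [-0.0, 1.0, -0.3]
opening: 0.0439
```

>>> arm_command([
  {"grip": 0.036, "linear": [0, 0, 0], "turn": [0, 0, 0]},
  {"grip": 0.03, "linear": [0, 0, 0], "turn": [0, 0, 0]},
  {"grip": 0.03, "linear": [0, 0, 0], "turn": [0, 0, 0]},
  {"grip": 0.03, "linear": [0, 0, 0], "turn": [0, 0, 0]},
])

```text
time: 4.4
tcp_pos: [0.4741, -0.2065, 0.0228]
tcp_rot: [3.14, 0.001, 1.328]
wrist_force: [-1.0, 0.7, 7.7]
opening: 0.0352
```

```bash
python3 look.py b 260,380,150,290 190,300,160,280
```

```text
4.5 [ 0.47411005 -0.20657236  0.02282017] [3.14018626e+00 6.67753360e-04 1.32794356e+00] 0.03460600085054982 [-0.10786524 -0.86593121  6.99188067]
```

View pics/b.png

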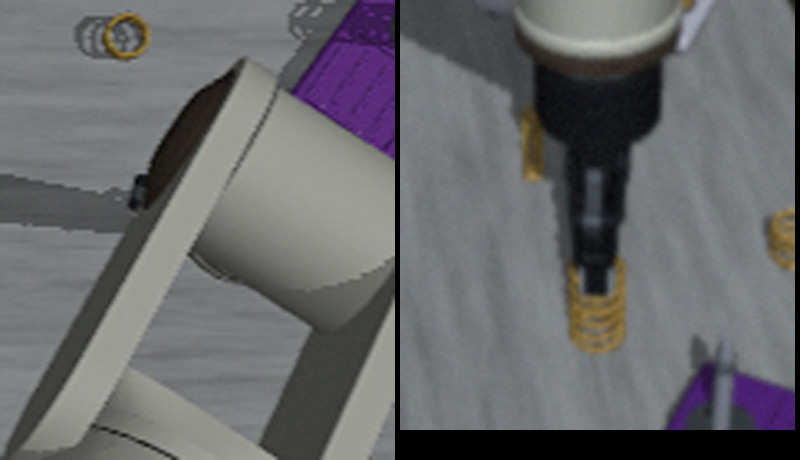

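>>> arm_command([
  {"grip": 0.03, "linear": [0, 0, 0.005], "turn": [0, 0, 0]},
  {"grip": 0.03, "linear": [0, 0, 0.01], "turn": [0, 0, 0]},
  {"grip": 0.03, "linear": [0, 0, 0.02], "turn": [0, 0, 0]},
])

```text
time: 4.8
tcp_pos: [0.4733, -0.206, 0.0422]
tcp_rot: [-3.141, -0.0, 1.328]
wrist_force: [0.6, -0.2, 0.0]
opening: 0.035
```

```bash
python3 look.py c 260,380,150,290 210,280,190,270
```

```text
4.9 [ 0.47430418 -0.20658587  0.04359702] [3.13957760e+00 7.73997487e-04 1.32805769e+00] 0.03483194288653869 [ 0.03827557 -0.74911112 -0.83247666]
```

View pics/c.png

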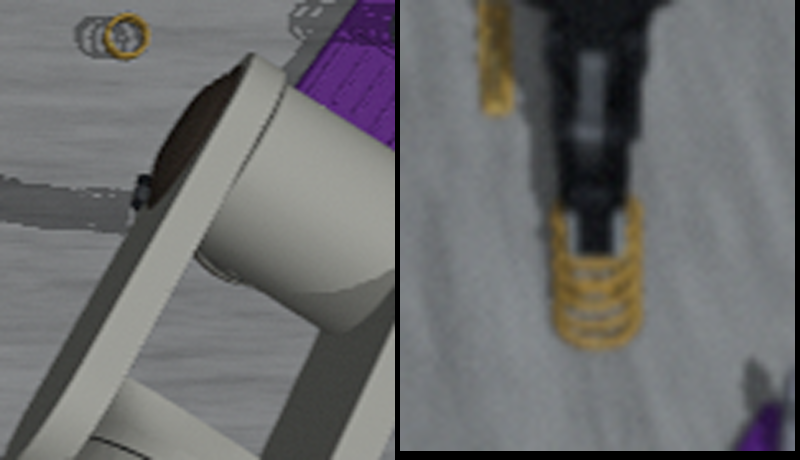

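The spring is held and upright, with a stable opening of 35 mm. I'll lift it and carry it across to the rod.

>>> arm_command([
  {"grip": 0.03, "linear": [0, 0, 0.03], "turn": [0, 0, 0]},
  {"grip": 0.03, "linear": [0, 0, 0.07], "turn": [0, 0, 0]},
  {"grip": 0.03, "linear": [0, 0, 0.1], "turn": [0, 0, 0]},
  {"grip": 0.03, "linear": [0, 0.02, 0.12], "turn": [0, 0, 0]},
  {"grip": 0.03, "linear": [0.005, 0.06, 0.12], "turn": [0, 0, 0]},
  {"grip": 0.03, "linear": [0.01, 0.1, 0.12], "turn": [0, 0, 0]},
  {"grip": 0.03, "linear": [0.01, 0.14, 0.12], "turn": [0, 0, 0]},
  {"grip": 0.03, "linear": [0.01, 0.18, 0.12], "turn": [0, 0, 0]},
])

```text
time: 5.7
tcp_pos: [0.4834, -0.0247, 0.1621]
tcp_rot: [3.141, 0.0, 1.328]
wrist_force: [1.0, -0.1, 0.1]
opening: 0.0343
```

>>> arm_command([
  {"grip": 0.03, "linear": [0.002, 0.04, 0], "turn": [0, 0, 0]},
  {"grip": 0.03, "linear": [0.004, 0.08, 0], "turn": [0, 0, 0]},
  {"grip": 0.03, "linear": [0.005, 0.12, 0], "turn": [0, 0, 0]},
  {"grip": 0.03, "linear": [0.006, 0.16, 0], "turn": [0, 0, 0]},
  {"grip": 0.03, "linear": [0.007, 0.2, 0], "turn": [0, 0, 0]},
  {"grip": 0.03, "linear": [0.008, 0.23, 0], "turn": [0, 0, 0]},
  {"grip": 0.03, "linear": [0.008, 0.242, 0], "turn": [0, 0, 0]},
  {"grip": 0.03, "linear": [0.008, 0.242, 0], "turn": [0, 0, 0]},
])

```text
time: 6.5
tcp_pos: [0.4914, 0.2169, 0.1618]
tcp_rot: [-3.141, 0.0, 1.33]
wrist_force: [-0.3, 0.4, -0.4]
opening: 0.0351
```

```bash
python3 look.py d 100,260,110,290 190,290,90,190
```

```text
6.6 [0.49158658 0.21514619 0.16190059] [-3.14150773e+00  5.39227764e-04  1.32811613e+00] 0.0345610089456896 [-0.13117218 -1.4726067  -0.91130961]
```

View pics/d.png

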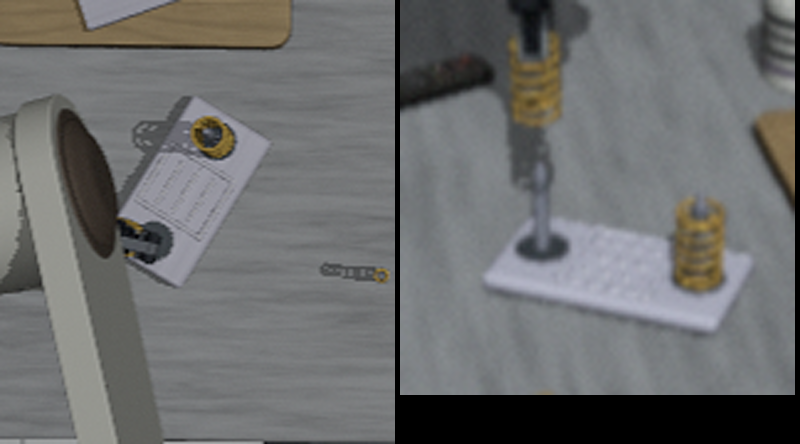

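```bash
python3 - <<'E'
from h import *
for c,im in [('side',np.load('sidedim.npy')),('top',np.load('topdim.npy'))]:
    d=np.load(f'{c}d.npy');W=cloud(c,d);hsv=cv2.cvtColor(im,cv2.COLOR_RGB2HSV)
    br=((hsv[...,0]>10)&(hsv[...,0]<32)&(hsv[...,1]>110)&(hsv[...,2]>60))
    m=br&(W[...,2]>.1)&(W[...,2]<.25)&(abs(W[...,0]-.49)<.06)&(abs(W[...,1]-.215)<.06)
    v,u=np.nonzero(m);P=W[m];print(c,len(u),u.min(),u.max(),v.min(),v.max(),np.round(np.percentile(P,[2,50,98],axis=0),3).tolist())
    if c=='side':
        for r in range(v.min(),v.max()+1,2): print(r,u[v==r].min(),u[v==r].max())
        print('axis spring expected',proj(c,[[.4916,.215,z] for z in (.139,.199)]))
        print('rod expected',proj(c,[[.492,.215,z] for z in (.022,.05,.097)]))
        g=im[125:156,218:236].astype(int).sum(2)//3;print(g)
E
```

```text
side 106 218 229 100 120 [[0.475, 0.195, 0.141], [0.493, 0.205, 0.163], [0.506, 0.231, 0.197]]
100 218 229
102 218 229
104 229 229
106 226 229
108 219 229
110 219 229
112 219 229
114 219 229
116 219 229
118 219 229
120 222 225
axis spring expected [[224.31666652 118.45492476]
 [223.73321854  99.90164474]]
rod expected [[225.51243597 151.90786241]
 [225.26604224 144.20791976]
 [224.84140721 130.85342594]]
[[ 76  74  73  72  73  69  72  74  95 116 126 129 130 134 131 128 123 121]
 [ 77  74  72  73  73  68  74  77  89 102 122 130 132 132 131 127 127 121]
 [ 85  73  72  68  71  71  79  92  97  99 118 129 124 133 134 127 126 124]
 [ 86  75  74  71  73  72  76  91  91  92 117 127 129 133 131 129 126 125]
 [ 83  73  73  73  73  70  73  80  78  89 115 125 130 134 132 129 127 123]
 [ 85  73  73  75  71  70  76  82  79  88 112 125 129 132 134 131 130 126]
 [ 90  73  78  82  77  75  89 106  90  81  99 124 128 131 133 135 132 128]
 [ 89  77  76  82  76  76  97 121 103  84  89 120 129 132 135 133 132 132]
 [ 89  74  76  76  75  85 106 123 111  84  88 118 131 132 134 131 135 131]
 [ 91  77  79  80
[... 1026 characters left out ...]
6 168]
 [128 133 149 151 148 121 105 119 118 112 132 144 155 163 165 166 169 170]
 [133 142 147 134 116 100  99 116 117 106 100 104 121 143 159 167 168 167]
 [140 143 121  97  77  72  88 112 120  96  75  71  85 108 133 161 165 162]
 [147 123  86  69  60  62  86 112 114  92  67  59  61  72 109 154 166 162]
 [150 103  61  61  55  64  79 106 108  82  63  59  57  65 100 155 166 165]
 [154 103  64  57  59  57  70  83  84  71  61  58  57  74 107 156 170 167]
 [159 133  95  74  63  61  61  63  63  63  61  66  73  99 136 160 169 163]
 [167 158 139 116  96  85  81  75  75  84  91 101 109 141 155 165 168 168]]
top 18 147 157 198 213 [[0.475, 0.187, 0.143], [0.503, 0.207, 0.157], [0.508, 0.212, 0.229]]
```

The side view has the spring on column 224 and the rod on column 225, so they agree to about 1 mm. I'll lower slowly.

>>> arm_command([
  {"grip": 0.03, "linear": [0.001, 0, -0.015], "turn": [0, 0, 0]},
  {"grip": 0.03, "linear": [0.001, 0, -0.03], "turn": [0, 0, 0]},
  {"grip": 0.03, "linear": [0.001, 0, -0.04], "turn": [0, 0, 0]},
  {"grip": 0.03, "linear": [0.001, 0, -0.048], "turn": [0, 0, 0]},
  {"grip": 0.03, "linear": [0.001, 0, -0.056], "turn": [0, 0, 0]},
  {"grip": 0.03, "linear": [0.001, 0, -0.064], "turn": [0, 0, 0]},
])

```text
time: 7.2
tcp_pos: [0.4928, 0.2157, 0.0975]
tcp_rot: [3.141, -0.0, 1.328]
wrist_force: [0.3, 0.0, -0.9]
opening: 0.0349
```

```bash
python3 look.py e 100,260,110,290 190,290,90,190
```

```text
7.3 [0.49221248 0.21565434 0.09689656] [-3.14041226e+00  7.86799550e-04  1.32797509e+00] 0.035205981665421916 [-0.07128727 -1.18110371 -1.13834299]
```

View pics/e.png

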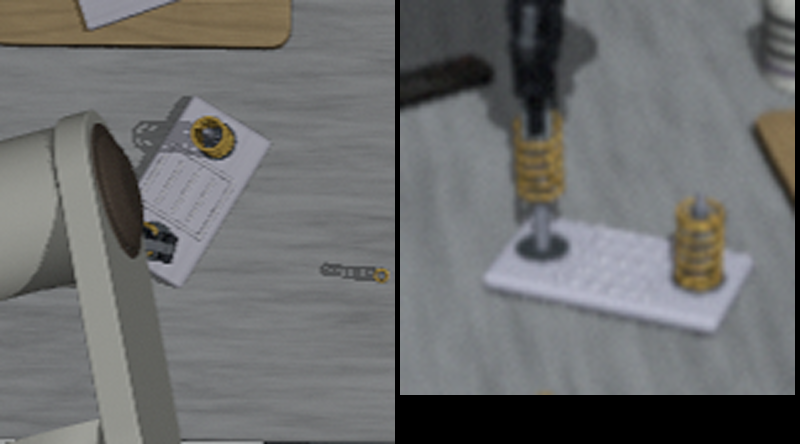

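The spring is threaded over the rod with no force. I'll keep lowering.

>>> arm_command([
  {"grip": 0.03, "linear": [0, 0, -0.012], "turn": [0, 0, 0]},
  {"grip": 0.03, "linear": [0, 0, -0.024], "turn": [0, 0, 0]},
  {"grip": 0.03, "linear": [0, 0, -0.036], "turn": [0, 0, 0]},
  {"grip": 0.03, "linear": [0, 0, -0.044], "turn": [0, 0, 0]},
  {"grip": 0.03, "linear": [0, 0, -0.048], "turn": [0, 0, 0]},
  {"grip": 0.03, "linear": [0, 0, -0.05], "turn": [0, 0, 0]},
  {"grip": 0.03, "linear": [0, 0, -0.05], "turn": [0, 0, 0]},
])

```text
time: 8.0
tcp_pos: [0.4927, 0.2158, 0.048]
tcp_rot: [3.142, 0.0, 1.328]
wrist_force: [0.6, -0.2, -0.4]
opening: 0.0348
```

```bash
python3 look.py f 100,260,110,290 190,290,90,190
```

```text
8.1 [0.49285542 0.21590895 0.0483733 ] [ 3.14105522e+00 -2.39340770e-04  1.32802277e+00] 0.034556534190472894 [-0.24636865 -0.22307004 -1.19317043]
```

View pics/f.png

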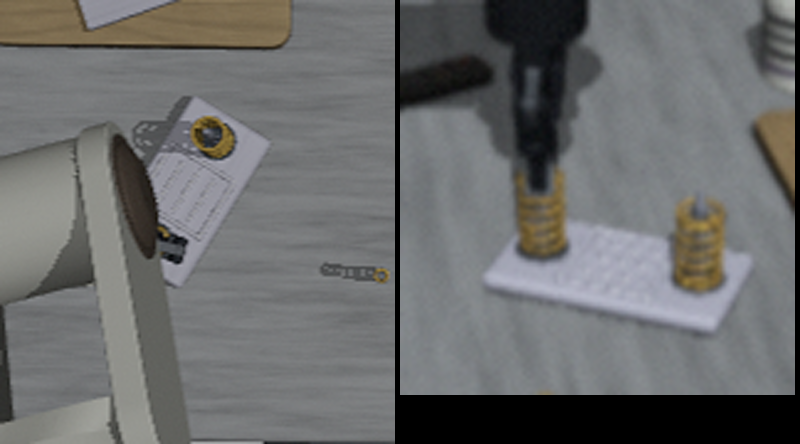

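About 3 mm is left. I'll touch down, let go gently, and open to 60 mm before retreating.

>>> arm_command([
  {"grip": 0.03, "linear": [0, 0, -0.001], "turn": [0, 0, 0]},
  {"grip": 0.03, "linear": [0, 0, -0.002], "turn": [0, 0, 0]},
  {"grip": 0.03, "linear": [0, 0, -0.003], "turn": [0, 0, 0]},
  {"grip": 0.03, "linear": [0, 0, -0.003], "turn": [0, 0, 0]},
])

```text
time: 8.5
tcp_pos: [0.4927, 0.2158, 0.045]
tcp_rot: [3.141, 0.0, 1.328]
wrist_force: [-0.4, -0.4, 0.3]
opening: 0.0351
```

>>> arm_command([
  {"grip": 0.036, "linear": [0, 0, 0], "turn": [0, 0, 0]},
  {"grip": 0.04, "linear": [0, 0, 0], "turn": [0, 0, 0]},
  {"grip": 0.05, "linear": [0, 0, 0], "turn": [0, 0, 0]},
  {"grip": 0.06, "linear": [0, 0, 0], "turn": [0, 0, 0]},
  {"grip": 0.065, "linear": [0, 0, 0], "turn": [0, 0, 0]},
  {"grip": 0.065, "linear": [0, 0, 0], "turn": [0, 0, 0]},
])

```text
time: 9.1
tcp_pos: [0.4926, 0.2158, 0.045]
tcp_rot: [-3.142, 0.0, 1.328]
wrist_force: [0.0, 0.2, 0.3]
opening: 0.0652
```

```bash
python3 look.py g 100,260,110,290 190,290,90,190
```

```text
9.2 [0.49262164 0.21581491 0.04499108] [3.14158672e+00 8.24210467e-05 1.32797459e+00] 0.06511747083349717 [0.38687949 0.27084223 0.24921174]
```

View pics/g.png

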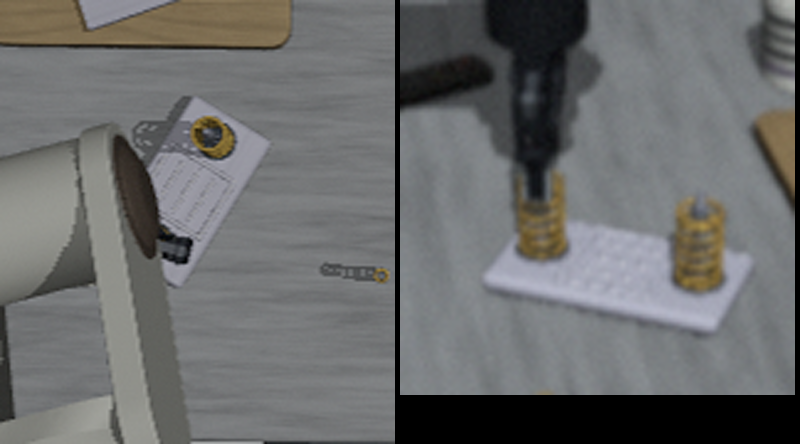

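The spring is standing on the washer and the fingers are open. I'll lift clear and back away.

>>> arm_command([
  {"grip": 0.065, "linear": [0, 0, 0.01], "turn": [0, 0, 0]},
  {"grip": 0.065, "linear": [0, 0, 0.03], "turn": [0, 0, 0]},
  {"grip": 0.065, "linear": [0, 0, 0.06], "turn": [0, 0, 0]},
  {"grip": 0.065, "linear": [0, 0, 0.1], "turn": [0, 0, 0]},
  {"grip": 0.065, "linear": [0, 0, 0.14], "turn": [0, 0, 0]},
  {"grip": 0.065, "linear": [-0.04, 0.01, 0.16], "turn": [0, 0, 0]},
  {"grip": 0.065, "linear": [-0.08, 0.03, 0.16], "turn": [0, 0, 0]},
  {"grip": 0.065, "linear": [-0.1, 0.06, 0.16], "turn": [0, 0, 0]},
])

```text
time: 10.0
tcp_pos: [0.3907, 0.2757, 0.2069]
tcp_rot: [3.14, -0.001, 1.327]
wrist_force: [1.0, 0.4, -0.0]
opening: 0.0653
```

>>> arm_command([
  {"grip": 0.065, "linear": [-0.03, 0.04, 0], "turn": [0, 0, 0]},
  {"grip": 0.065, "linear": [-0.06, 0.08, 0], "turn": [0, 0, 0]},
  {"grip": 0.065, "linear": [-0.09, 0.12, 0], "turn": [0, 0, 0]},
  {"grip": 0.065, "linear": [-0.12, 0.16, 0], "turn": [0, 0, 0]},
  {"grip": 0.065, "linear": [-0.12, 0.16, 0], "turn": [0, 0, 0]},
  {"grip": 0.065, "linear": [-0.12, 0.16, 0], "turn": [0, 0, 0]},
])

```text
time: 10.6
tcp_pos: [0.2718, 0.4363, 0.2054]
tcp_rot: [3.141, 0.0, 1.331]
wrist_force: [0.5, -0.6, 0.2]
opening: 0.0651
```

```bash
python3 look.py i 130,330,130,260 190,310,120,250; python3 - <<'E'
from h import *
for c in ['top','side']:
    im=np.load(c+'iim.npy');W=cloud(c,np.load(c+'i.npy'));hsv=cv2.cvtColor(im,cv2.COLOR_RGB2HSV)
    br=((hsv[...,0]>10)&(hsv[...,0]<32)&(hsv[...,1]>110)&(hsv[...,2]>60))
    for n,(x,y) in dict(coil=(.492,.215),short=(.625,-.155),thin=(.457,-.034)).items():
        P=W[br&(abs(W[...,0]-x)<.04)&(abs(W[...,1]-y)<.04)]
        Q=P[P[:,2]>np.percentile(P[:,2],95)-.012]
        print(c,n,len(P),np.round(np.percentile(P,[3,97],axis=0),3).tolist(),np.round(np.percentile(Q,[3,97],axis=0),3).tolist())
E
```

```text
10.7 [0.27310525 0.4352749  0.20535508] [3.14125370e+00 5.58119701e-06 1.32752323e+00] 0.06479344213062176 [ 0.28385085 -0.69820968 -0.39814584]
top coil 152 [[0.476, 0.2, 0.022], [0.51, 0.233, 0.083]] [[0.476, 0.201, 0.072], [0.51, 0.232, 0.084]]
top short 67 [[0.608, -0.169, -0.0], [0.643, -0.137, 0.027]] [[0.608, -0.169, 0.016], [0.643, -0.137, 0.027]]
top thin 14 [[0.452, -0.039, -0.002], [0.464, -0.028, 0.062]] [[0.451, -0.038, 0.056], [0.464, -0.028, 0.062]]
side coil 91 [[0.477, 0.196, 0.021], [0.508, 0.229, 0.082]] [[0.476, 0.197, 0.071], [0.507, 0.227, 0.083]]
side short 118 [[0.608, -0.174, -0.0], [0.639, -0.14, 0.028]] [[0.607, -0.173, 0.016], [0.639, -0.14, 0.028]]
side thin 80 [[0.451, -0.044, 0.002], [0.463, -0.024, 0.06]] [[0.451, -0.044, 0.05], [0.461, -0.029, 0.061]]
```

View pics/i.png

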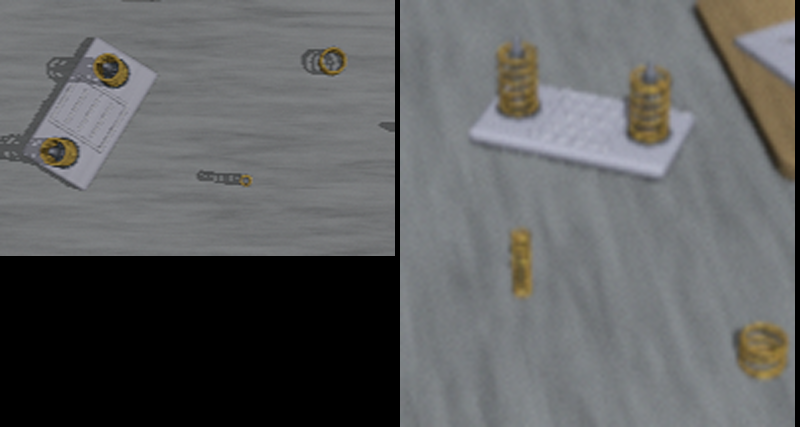

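Both rods now carry upright springs, at side-crop (518,80) and (648,105). The new spring spans z from 0.022 to 0.083, and the thin and short springs haven't moved. I'm handing in.

```bash
python3 -c "
from station import ticket; print(ticket.hand_in())"
```

```text
the job is handed in; nothing more can be done
None
```

The matching 60 mm spring now stands free and upright on the bare rod of the white press, fully down on its washer. It went on without snagging, so no twist was needed, and I handed the job in at about 10.7 s.

- **Spring position:** the last pictures put its axis near (0.492–0.493, 0.213–0.216), within a few mm of the rod at (0.492, 0.215). It reaches from z ≈ 0.022 to 0.083, which fits a foot resting on the washer.
- **Other parts:** the thin and short springs are where they stood, and I did not touch the purple look-alike.
- **Robot:** the gripper is open and well clear of everything. The largest wrist force at any reading was about 8 N, as the fingers closed on the spring.
- **A reading that disagreed:** the gripper showed 35 mm on the 38 mm spring. It stayed steady and the spring hung straight, so I carried on.

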